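Hang a key tag from the folding arm of a key stand with an S-hook

ROBOT

A 6-joint arm with a two-finger parallel gripper is mounted at the origin on a cart in front of the work surface, level with it; the furniture and walls round the work are solid. World frame = base frame: x ahead of the robot, y to its left, z up, the work surface at z = 0. Lengths are in m, angles in rad, forces in N, time in s.
With the tool pointing down it reaches from about 0.25 to 0.725 m from the base axis. Payload 4 kg.
Tool frame: the origin (TCP) lies midway between the tips of the shut fingers; the grasp point (between the pads) lies 19 mm behind it (bot.grip_point_offset is the distance from the TCP to the grasp point, in m); z points along the fingers, y is the line along which they close (so a half turn about z gives the same grasp; the last joint's range is limited). The gripper opens to 85 mm and grips with 20 to 120 N. Pads are 22 mm wide; open, the fingers measure 114 mm over their backs; the gripper's body (76 mm by 85 mm) begins 54 mm behind the grasp point. The pads swing forward as they close: fully open they stand 13 mm farther back than shut.
Start: joints at [-1.164, 0.241, 0.005, 1.335, 0, 1.571], TCP at [0.198, -0.459, 0.231] pointing down, gripper open.
Joint ranges: [-2.72, 2.72], [-1.05, 1.87], [-1.09, 1.28], [-1.99, 2.15], [-1.42, 1.44], [-3.14, 3.14]. Speed limits (rad/s): [2.79, 2.79, 3.14, 3.14, 3.14, 3.14].

INTERFACE

Orientations are given as a unit quaternion [x, y, z, w].
In Python, from workcell import bot gives the robot as it stands.
- The arm moves only by the tool step_arm, never from a script. Its argument "targets" is text: rows parted by semicolons, each of 7 numbers parted by spaces: the opening, from -1 (shut) to 1 (fully open), so that 0 is half open, then the shift along the world's x, y, z normalised to -1 to 1, where 1 is 0.5 m, then the turn, a rotation vector about the world's x, y, z normalised to -1 to 1, where 1 is pi/4 rad. In form: gripper x y z wx wy wz; .... A call has 1 to 10 rows; each row is the pose to reach, as a shift and turn from the pose commanded when the call began; what a row does not reach only later rows make up. A row lasts 1/12 s, in which the tool goes at most 41.7 mm and 7.16 degrees, less where a joint would pass 70% of its speed; a pose out of reach is approached as far as the arm can. A call with a number of a shift or a turn outside -1 to 1 is refused whole. A call with a gripper value outside its range is refused whole. The fingers move at their own pace and stop on an object; the grip force is fixed at half the most. Time passes only in rows, so rows that repeat a pose let the fingers close. It gives the time, the measured TCP pose, the force, the opening and the grip force at its end, in the units of the state.
- bot.get_obs(): the state, without advancing time (a new reading comes with each control period).
- bot.camera(name): name is "scene" or "top"; returns the picture (400x640x3 uint8, red, green, blue); there is no depth.
- bot.camera_info(name): a dict with "vertical_fov" (degrees; the focal length in pixels is half the picture's height over the tangent of half this angle, whatever the lens; pixels are square), "cx", "cy" (the principal point, pixels), "D" ([k1, k2, p1, p2, k3] as OpenCV has them; the pictures are not rectified), "pose" (4x4, takes a point from camera to world coordinates). Camera axes: x right, y up, looking along -z (the intrinsics and any distortion apply to the point x, -y, -z); pixel columns grow to the right and rows downward; lengths in m; the calibration is good to about 2 mm. A picture is of the moment at which its call begins. camera_info takes no time and is no camera call.
- bot.job_done(): hands the job in; it is judged then, once.
The state is a dict: "clock": time; "joint_pos": joint angles; "joint_vel": joint speeds; "tau": joint torques, N m; "eef_pos": TCP position; "tool_rot": TCP orientation; "ft_force": force on the tool from outside, world axes, zero at the start; "ft_torque": the same for the moment, N m; "grip_width": finger opening in m; "grasp_force": force on a finger pad.
Only numpy, scipy, OpenCV 4.12 (cv2) and the standard library are available. Lean on these libraries where they do the work, as an engineer would, in place of code of your own. Each camera call takes 0.05 s, during which the arm holds its last target. There are 200 camera calls.

TASK

First push the folding arm of the key stand out until it meets its stop. Then take the S-hook off the stand's peg, pass its lower end through the hole of the taller tag and lift that tag out of the slotted holder with the hook alone, without touching the tag with the fingers. Hang the S-hook, with the tag on it, over the folded-out arm and let go, leaving the shorter tag in its slot and the other things on the desk where they are.

Things in the scene. Friction and masses are not known exactly. Their poses are not given: they have to be found in the camera images.
- key_stand: desk key stand, fixed to the desk: dark steel base 120 (x) x 150 (y) x 10 mm, post 16 mm thick, top at 214 mm. Origin: middle of the base's underside, on the post's axis. A fixed peg, 8 mm thick with a 14 mm ball at its end, points along the stand's +y, axis 180 mm above the desk, end 117 mm from the post's axis; the S-hook starts on it, about 85 mm out. The folding arm is on the same post.
- swing_arm (a joint): folding arm of the stand: level rod 8 mm thick with a 14 mm ball at its free end, 127 mm from the post's axis, turning about the post. 0 (folded) = it points along the stand's -x (to the robot); grows anticlockwise from above to its stop at 1.57, where it points along the stand's -y (opposite to the peg). Starts at 0 to 0.35. Stays where it is left; about 1 N at its middle moves it.
- swing_hinge (a point): point on the post's axis at the height of the arm's rod axis, 205 mm above the desk; axes as the key stand's.
- swing_seat (a point): point on the arm's rod axis, 70 mm from the post's axis; its x axis points along the arm back to the post, z up.
- hook_tab (a point): S-hook, 60 g: 5 mm wire bent to an S in its own x-z plane with a black flat grip tab on top, 118 mm tall. This point is the tab's centre; tab 22 (x) x 12 (y) x 36 (z) mm, grip it across y. z up. The S: upper bow open downwards, free end at -x; slanting shank from x +15, z -41 to x -15, z -81 mm; lower end points to +x and goes through a hole moving to +x.
- hook_bow (a point): S-hook: top of the upper bow, on the wire axis, 26 mm below hook_tab. The bow is 25 mm wide inside; its free end (x -15 mm) reaches 26 mm down from this point, so lift 30 mm to take it off a rod sideways. Resting on the 8 mm peg or arm this point is 6.5 mm above the rod's axis. The shank is 36 mm below this point at x = 0.
- hook_seat (a point): S-hook: middle of the lower trough on the wire axis (98 mm below hook_tab, 2 mm towards +x), where a hung plate rests. The trough is flat 7 mm to -x and 5 mm to +x of this point, then turns up to a tip 16 mm to +x and 10 mm above it (wire axis): the end is 15 mm tall over its wire.
- tall_hole (a point): taller tag: plain aluminium plate 4 (x) x 54 (y) x 95 (z) mm, about 45 g, standing loosely upright in a slot. This point is the centre of its round through-hole, 24 mm across, 75 mm above the tag's lower edge; the hole runs along x, which points roughly away from the robot at the start. Hung on the trough, this point is about 9.5 mm below the wire axis.
- tag_holder: wooden holder fixed to the desk, 44 (x) x 156 (y) x 32 (z) mm, with two slots side by side at y = +38 and -38 mm, each 6 (x) x 58 (y) mm and 26 mm deep (slot floor 6 mm above the desk); the tags stand in them, either one in either slot. Origin: middle of its underside.
- short_hole (a point): shorter tag, to be left alone: same plate but 70 mm tall; the centre of its 24 mm hole, 50 mm above its lower edge.
- label_roll: bystander: white roll of labels, 72 mm across, 40 mm high; origin at the middle of its underside.
- stapler: bystander: black desk stapler, 36 x 146 x 56 mm high; origin at the middle of its underside.
- tape_measure: bystander: tape measure, 31 x 78 x 54 mm high; origin at the middle of its underside.
- tall_tag: the taller tag itself; origin: middle of its lower edge, 75 mm below tall_hole; axes as tall_hole's.
Not all that is in view belongs to the job. There is more than one size of the part that bears hook_tab; the job needs the larger. What is shaped like the tall_tag but red is not meant.

How it is judged:
By the outcome, as a careful person would: the job done as asked, in the order asked, and still so for the second after the job is handed in, with the robot touching nothing.
It also fails if it takes over 69 s, if anything falls off the work surface, if the arm or the gripper's body presses on something with over 40 N, if the wrist force passes 120 N, or if a joint passes its speed limit or range.

## Working session

There is one attempt and no reset: what is moved stays moved. The work goes in short steps, Python scripts to look and compute and a tool call to move; the robot and the scene stay as the last step left them, time stands still between calls to the robot, and variables do not carry over. Pictures are saved under pics/ and viewed, at most 10 in all, crops included, and the job is handed in when it is done.

Besides the shell and the picture viewer there is one more tool, called after "Request:" as name(argument=value, ...) on one line, values as JSON. step_arm: Moves the arm, as the interface text tells. Scaled input: -1 to 1 covers 0.5 m each way for a shift and pi/4 rad each way for a turn. Its arguments: {"type":"object","properties":{"targets":{"type":"string"}},"required":["targets"]}

```bash
mkdir -p pics; cat > h.py <<'E'
import numpy as np, cv2
from workcell import bot
def K(n):
    i=bot.camera_info(n); f=200/np.tan(np.radians(i["vertical_fov"])/2)
    return np.array([[f,0,i["cx"]],[0,f,i["cy"]],[0,0,1.]]),np.array(i["D"],float),np.array(i["pose"])
def ray(n,u,v):
    k,D,P=K(n); x,y=cv2.undistortPoints(np.array([[[u,v]]],float),k,D)[0,0]
    d=P[:3,:3]@np.array([x,-y,-1]); return P[:3,3],d
def atz(n,u,v,z):
    o,d=ray(n,u,v); return o+d*(z-o[2])/d[2]
def tri(pts):
    A=np.zeros((3,3));b=np.zeros(3)
    for n,u,v in pts:
        o,d=ray(n,u,v); d/=np.linalg.norm(d); M=np.eye(3)-np.outer(d,d); A+=M;b+=M@o
    return np.linalg.solve(A,b)
def proj(n,p):
    k,D,P=K(n); q=(np.atleast_2d(p)-P[:3,3])@P[:3,:3]
    return cv2.projectPoints(q*[1,-1,-1],np.zeros(3),np.zeros(3),k,D)[0][:,0]
def snap(n,name,box=None,s=1):
    im=bot.camera(n)
    if box: im=im[box[1]:box[3],box[0]:box[2]]
    cv2.imwrite("pics/"+name+".png",cv2.resize(im[:,:,::-1],None,fx=s,fy=s,interpolation=cv2.INTER_CUBIC))
E
python3 - <<'E'
from h import *
np.set_printoptions(precision=4,suppress=True)
for n in("scene","top"):
    cv2.imwrite(f"pics/{n}0.png",cv2.resize(bot.camera(n)[:,:,::-1],None,fx=1.25,fy=1.25,interpolation=cv2.INTER_CUBIC)); print(K(n))
o=bot.get_obs();print(o)
E
```

```text
(array([[402.183 ,   0.    , 325.4259],
       [  0.    , 402.183 , 196.1577],
       [  0.    ,   0.    ,   1.    ]]), array([-0.0625,  0.    ,  0.    ,  0.    ,  0.    ]), array([[-0.5036,  0.4953, -0.7079, -0.1705],
       [-0.8639, -0.2971,  0.4066,  0.4648],
       [-0.0089,  0.8163,  0.5775,  0.7339],
       [ 0.    ,  0.    ,  0.    ,  1.    ]]))
(array([[459.5447,   0.    , 317.1056],
       [  0.    , 459.5447, 189.0272],
       [  0.    ,   0.    ,   1.    ]]), array([-0.0842,  0.    ,  0.    ,  0.    ,  0.    ]), array([[-0.0224,  0.9885, -0.1499,  0.3449],
       [-0.9997, -0.0206,  0.0131,  0.0609],
       [ 0.0099,  0.1501,  0.9886,  1.467 ],
       [ 0.    ,  0.    ,  0.    ,  1.    ]]))
{'clock': 0.1, 'joint_pos': array([-1.164 ,  0.2414,  0.0039,  1.3352, -0.    ,  1.5708]), 'joint_vel': array([ 0.    , -0.0014,  0.0045,  0.0006, -0.0009, -0.0011]), 'tau': array([ -0.0003, -37.3138,  25.301 ,   0.0109,  -0.0001,  -0.    ]), 'eef_pos': array([ 0.1976, -0.4587,  0.2305]), 'tool_rot': array([ 0.9794,  0.202 , -0.0002, -0.0009]), 'ft_force': array([ 1.3977, -0.472 , -0.5977]), 'ft_torque': array([-0.0028, -0.0524, -0.0269]), 'grasp_force': 0.0, 'grip_width': 0.08554682828766534}
```

View pics/scene0.png

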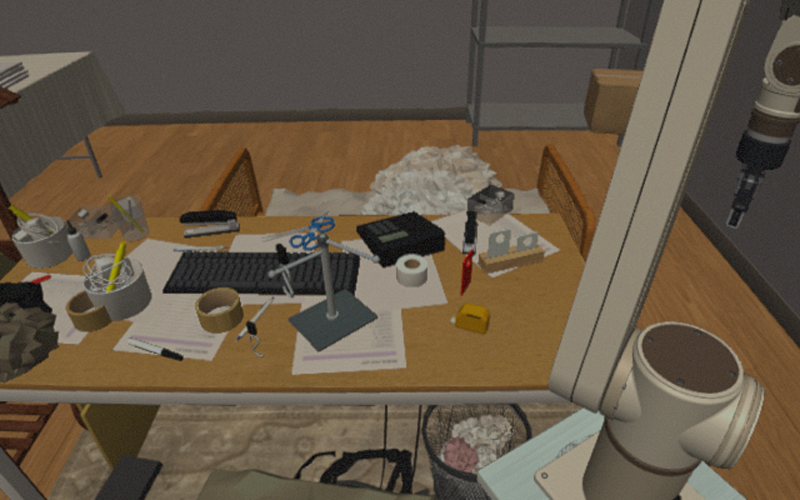

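View pics/top0.png

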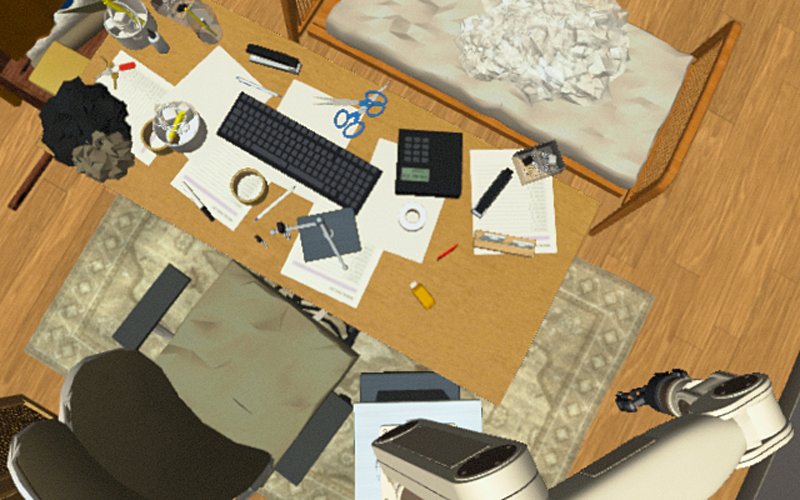

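Both views show the desk. The stand is at scene (323,240)–(332,317), with the hook on the left-hand rod near (287,265). The holder with its tags is at scene (510,255) and top (505,243). I'll enlarge these areas.

```bash
python3 - <<'E'
from h import *
snap("scene","s1",(205,165,455,285),3.2)
snap("top","t1",(200,110,450,260),3.2)
E
```

```text
(no output)
```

View pics/s1.png

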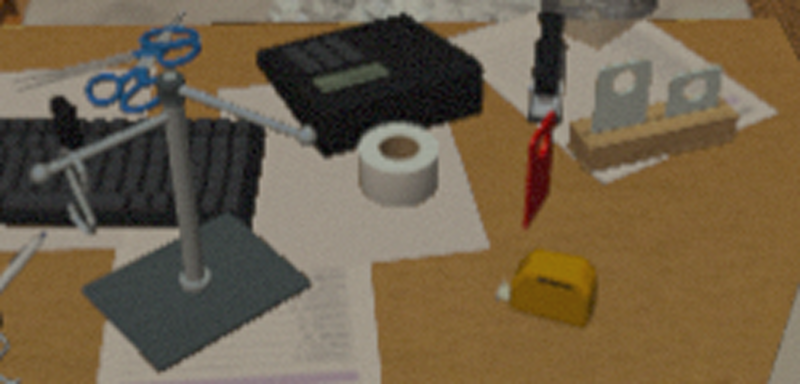

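View pics/t1.png

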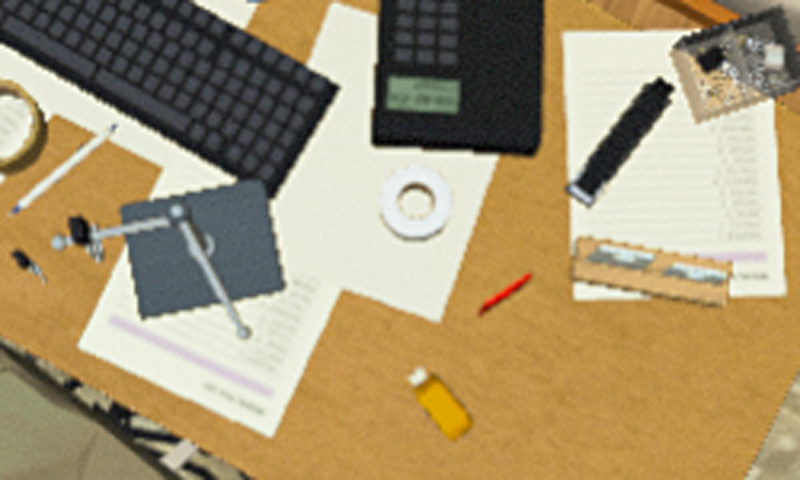

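Enlarged, the views show these crop positions:
- **Peg ball:** s1 (39,173), t1 (59,243).
- **Tab:** s1 (66,122), t1 (80,231).
- **Arm ball:** s1 (308,137), t1 (245,332).
- **Tall tag hole:** s1 (626,84), in the +y slot.
- **Short tag hole:** s1 (694,96).

The small hook lies on the desk at t1 (30,265).

```bash
cat >> h.py <<'E'
S=lambda u,v:("scene",u/3.2+205-.35,v/3.2+165-.35)
T=lambda u,v:("top",u/3.2+200-.35,v/3.2+110-.35)
E
python3 - <<'E'
from h import *
np.set_printoptions(precision=4,suppress=True)
for n,s,t in [("post",(170,80),(177,212)),("peg",(39,173),(59,243)),("arm",(308,137),(245,332)),("tab",(66,122),(80,231)),]:
    print(n,tri([S(*s),T(*t)]))
print("posttop .214",atz(*S(170,78),.214),atz(*T(177,212),.214))
print("peg .18",atz(*S(39,173),.18),atz(*T(59,243),.18)); print("arm .205",atz(*S(308,137),.205),atz(*T(245,332),.205))
for n,F,c in (("S",S,[(85,290),(162,370),(310,285),(230,213)]),("T",T,[(122,205),(142,320),(286,287),(267,180)])):
    q=np.array([atz(*F(*p),.01) for p in c]);print(n,q[:,:2].ravel(),q.mean(0),[np.linalg.norm(q[i]-q[i-1]) for i in range(4)])
    e=q[2]-q[1]; f=q[3]-q[0]; print(np.degrees(np.arctan2(-e[0]-f[0],e[1]+f[1])), np.degrees(np.arctan2(e[1]+f[1],e[0]+f[0])))
print("tall hole",atz(*S(626,84),.081),"short",atz(*S(694,96),.056))
print("holder T .032",[atz(*T(*p),.032)[:2] for p in [(575,238),(732,260),(727,305),(573,277)]])
print("holder S .032",[atz(*S(*p),.032)[:2] for p in [(570,130),(603,148),(738,123),(0,0)]])
print("tag tops T", [atz(*T(*p),.101)[:2] for p in [(590,244),(655,258)]],[atz(*T(*p),.076)[:2] for p in [(668,266),(726,276)]])
print("tag tops S", [atz(*S(*p),.101)[:2] for p in [(598,68),(651,60)]],[atz(*S(*p),.076)[:2] for p in [(671,78),(720,66)]])
E
```

```text
post [0.5763 0.2165 0.2088]
peg [0.556  0.3256 0.1808]
arm [0.471  0.1587 0.2027]
tab [0.5607 0.3002 0.2124]
posttop .214 [0.5715 0.2182 0.214 ] [0.5753 0.2156 0.214 ]
peg .18 [0.5576 0.3261 0.18  ] [0.5558 0.3249 0.18  ]
arm .205 [0.4683 0.1601 0.205 ] [0.4707 0.1584 0.205 ]
S [0.6129 0.299  0.4996 0.278  0.525  0.1387 0.6408 0.1568] [0.5696 0.2181 0.01  ] [np.float64(0.14485844252547467), np.float64(0.11516416729451874), np.float64(0.14168104745997082), np.float64(0.11718658085697715)]
-169.27359944684542 -79.27359944684544
T [0.6211 0.2964 0.5042 0.276  0.5344 0.1321 0.6437 0.1498] [0.5758 0.2136 0.01  ] [np.float64(0.14828149551811184), np.float64(0.11867730819699411), np.float64(0.14706834133090957), np.float64(0.11074168169571001)]
-169.71046908180256 -79.71046908180253
tall hole [ 0.542  -0.1917  0.081 ] short [ 0.5219 -0.2582  0.056 ]
holder T .032 [array([ 0.5744, -0.1559]), array([ 0.5491, -0.3118]), array([ 0.5042, -0.3042]), array([ 0.5355, -0.1522])]
holder S .032 [array([ 0.5635, -0.1501]), array([ 0.5265, -0.1591]), array([ 0.4923, -0.2896]), array([1.0656, 0.2324])]
tag tops T [array([ 0.5573, -0.1594]), array([ 0.5427, -0.2205])] [array([ 0.5383, -0.2379]), array([ 0.5274, -0.2937])]
tag tops S [array([ 0.5525, -0.1662]), array([ 0.5383, -0.2147])] [array([ 0.5339, -0.238 ]), array([ 0.5258, -0.2897])]
```

Request:
step_arm(targets="-1 0.284 0.664 0.14 0 0 -0.307; -1 0.284 0.664 0.14 0 0 -0.307; -1 0.284 0.664 0.14 0 0 -0.307; -1 0.284 0.664 0.14 0 0 -0.307; -1 0.284 0.664 0.14 0 0 -0.307; -1 0.284 0.664 0.14 0 0 -0.307; -1 0.284 0.664 0.14 0 0 -0.307; -1 0.284 0.664 0.14 0 0 -0.307; -1 0.284 0.664 0.14 0 0 -0.307; -1 0.284 0.664 0.14 0 0 -0.307")

```text
clock: 1.03
eef_pos: [0.3422, -0.1223, 0.3027]
tool_rot: [0.996, 0.088, 0.002, -0.001]
ft_force: [0.1, -0.5, 0.3]
grip_width: 0.0003
grasp_force: 0.0
```

Request:
step_arm(targets="-1 0.284 0.664 0 0 0 0; -1 0.284 0.664 0 0 0 0; -1 0.284 0.664 0 0 0 0; -1 0.284 0.664 0 0 0 0; -1 0.284 0.664 0 0 0 0; -1 0.284 0.664 0 0 0 0; -1 0.284 0.664 0 0 0 0; -1 0.284 0.664 0 0 0 0; -1 0.284 0.664 0 0 0 0; -1 0.284 0.664 0 0 0 0")

```text
clock: 1.87
eef_pos: [0.4933, 0.1198, 0.3004]
tool_rot: [0.994, 0.11, -0.003, -0.015]
ft_force: [-0.0, -0.6, -0.0]
grip_width: 0.0002
grasp_force: 0.0
```

Request:
step_arm(targets="-1 0 0 0 0 0 0; -1 0 0 0 0 0 0; -1 0 0 0 0 0 0")

```text
clock: 2.12
eef_pos: [0.4917, 0.1188, 0.3013]
tool_rot: [0.994, 0.11, -0.002, -0.015]
ft_force: [-0.3, 0.0, -0.2]
grip_width: -0.0002
grasp_force: 0.0
```

```bash
cat >> h.py <<'E'
from scipy.spatial.transform import Rotation as R
def want(p,yaw):  # yaw deg = tool x dir, tool down
    o=bot.get_obs(); q=R.from_euler("z",yaw,degrees=True)*R.from_euler("x",180,degrees=True)
    r=(q*R.from_quat(o["tool_rot"]).inv()).as_rotvec()/(np.pi/4)
    for x in np.atleast_2d(p): print(np.round((x-o["eef_pos"])/.5,3),np.round(r,3))
E
python3 -c "
from h import *
want([[.482,.205,.30],[.482,.205,.185]],9.5)
print(bot.get_obs()['joint_pos'])"
```

```text
[-0.019  0.172 -0.003] [-0.038 -0.009 -0.069]
[-0.019  0.172 -0.233] [-0.038 -0.009 -0.069]
[0.21859655 0.23563981 0.17866249 1.51536048 0.03069004 3.14042282]
```

Request:
step_arm(targets="-1 -0.019 0.172 0 -0.038 0 1; -1 -0.019 0.172 0 -0.038 0 1; -1 -0.019 0.172 0 -0.038 0 1; -1 -0.019 0.172 0 -0.038 0 1; -1 -0.019 0.172 0 -0.038 0 1; -1 -0.019 0.172 0 -0.038 0 1; -1 -0.019 0.172 0 -0.038 0 1")

```text
clock: 2.7
eef_pos: [0.4822, 0.2051, 0.3018]
tool_rot: [0.875, 0.484, -0.009, 0.001]
ft_force: [0.7, -0.2, 0.1]
grip_width: 0.0002
grasp_force: 0.0
```

Request:
step_arm(targets="-1 0 0 0 0 0 0.94; -1 0 0 0 0 0 0.94; -1 0 0 0 0 0 0.94; -1 0 0 0 0 0 0.94; -1 0 0 0 0 0 0.94; -1 0 0 0 0 0 0.94; -1 0 0 0 0 0 0.94")

```text
clock: 3.28
eef_pos: [0.4823, 0.2047, 0.3019]
tool_rot: [0.643, 0.766, -0.008, 0.005]
ft_force: [0.0, 0.1, 0.9]
grip_width: -0.0003
grasp_force: 0.0
```

```bash
python3 -c "
from h import *
print(bot.get_obs()['eef_pos'])
want([[.482,.205,.30],[.482,.205,.185],[.494,.1645,.185],[.5140,.1489,.185],[.5326,.1388,.185],[.554,.131,.185],[.5682,.1291,.185],[.576,.1305,.185]],99.5)
"
```

```text
[0.48225654 0.20472373 0.30191114]
[-0.001  0.001 -0.004] [ 0.023 -0.004 -0.011]
[-0.001  0.001 -0.234] [ 0.023 -0.004 -0.011]
[ 0.023 -0.08  -0.234] [ 0.023 -0.004 -0.011]
[ 0.063 -0.112 -0.234] [ 0.023 -0.004 -0.011]
[ 0.101 -0.132 -0.234] [ 0.023 -0.004 -0.011]
[ 0.143 -0.147 -0.234] [ 0.023 -0.004 -0.011]
[ 0.172 -0.151 -0.234] [ 0.023 -0.004 -0.011]
[ 0.187 -0.148 -0.234] [ 0.023 -0.004 -0.011]
```

Request:
step_arm(targets="-1 0 0 -0.08 0.023 0 -0.011; -1 0 0 -0.16 0.023 0 -0.011; -1 0 0 -0.234 0.023 0 -0.011; -1 0 0 -0.234 0.023 0 -0.011; -1 0.01 -0.04 -0.234 0.023 0 -0.011; -1 0.023 -0.08 -0.234 0.023 0 -0.011; -1 0.043 -0.096 -0.234 0.023 0 -0.011; -1 0.063 -0.112 -0.234 0.023 0 -0.011; -1 0.082 -0.122 -0.234 0.023 0 -0.011; -1 0.101 -0.132 -0.234 0.023 0 -0.011")

```text
clock: 4.12
eef_pos: [0.535, 0.1394, 0.1855]
tool_rot: [0.647, 0.763, -0.0, -0.001]
ft_force: [-0.5, 1.4, 0.8]
grip_width: -0.0
grasp_force: 0.5
```

Request:
step_arm(targets="-1 0.021 -0.008 0 0 0 0; -1 0.042 -0.015 0 0 0 0; -1 0.056 -0.017 0 0 0 0; -1 0.07 -0.018 0 0 0 0; -1 0.074 -0.017 0 0 0 0; -1 0.074 -0.017 0 0 0 0")

```text
clock: 4.62
eef_pos: [0.571, 0.1312, 0.1841]
tool_rot: [0.647, 0.763, -0.001, -0.001]
ft_force: [-1.0, 0.7, -0.5]
grip_width: -0.0001
grasp_force: 0.0
```

Request:
step_arm(targets="-1 0.004 0 0 0 0 0; -1 0.008 0 0 0 0 0; -1 0.008 0 0 0 0 0; -1 0.008 0 0 0 0 0")

```text
clock: 4.95
eef_pos: [0.5735, 0.1312, 0.1842]
tool_rot: [0.646, 0.763, -0.002, -0.002]
ft_force: [-3.3, 1.1, 0.2]
grip_width: -0.0002
grasp_force: 1.2
```

Request:
step_arm(targets="-1 0.004 0 0 0 0 0; -1 0.008 0 0 0 0 0; -1 0.012 0 0 0 0 0; -1 0.012 0 0 0 0 0")

```text
clock: 5.28
eef_pos: [0.574, 0.1313, 0.184]
tool_rot: [0.646, 0.763, -0.005, -0.006]
ft_force: [-18.0, 0.5, 8.9]
grip_width: 0.0001
grasp_force: 8.9
```

Request:
step_arm(targets="-1 -0.06 0 0 0 0 0; -1 -0.12 0 0 0 0 0; -1 -0.12 0 0.08 0 0 0; -1 -0.12 0 0.16 0 0 0; -1 -0.12 0 0.24 0 0 0; -1 -0.12 0 0.24 0 0 0.2; -1 -0.12 0 0.24 0 0 0.4; -1 -0.12 0 0.24 0 0 0.6; -1 -0.12 0 0.24 0 0 0.8; -1 -0.12 0 0.24 0 0 1")

```text
clock: 6.12
eef_pos: [0.5209, 0.1309, 0.3049]
tool_rot: [0.378, 0.926, -0.001, 0.0]
ft_force: [-0.6, 0.4, 0.0]
grip_width: 0.0
grasp_force: 0.0
```

```bash
python3 - <<'E'
from h import *
want([[.5,.20,.30]],189.5)
a=bot.camera("scene")[165:285,205:455];b=bot.camera("top")[110:190,200:320]
im=np.zeros((580,640,3),np.uint8)
im[:288,:600]=cv2.resize(a,(600,288),interpolation=cv2.INTER_CUBIC)
c=bot.camera("scene")[175:245,205:325]
im[290:570,:320]=cv2.resize(c,(320,187),interpolation=cv2.INTER_CUBIC)[:0].sum() if 0 else 0
im[290:477,:320]=cv2.resize(c,(320,187),interpolation=cv2.INTER_CUBIC)
im[290:503,320:640]=cv2.resize(b,(320,213),interpolation=cv2.INTER_CUBIC)
cv2.imwrite("pics/c2.png",im[:,:,::-1])
E
```

```text
[-0.042  0.138 -0.01 ] [4.000e-03 1.000e-03 1.198e+00]
```

View pics/c2.png

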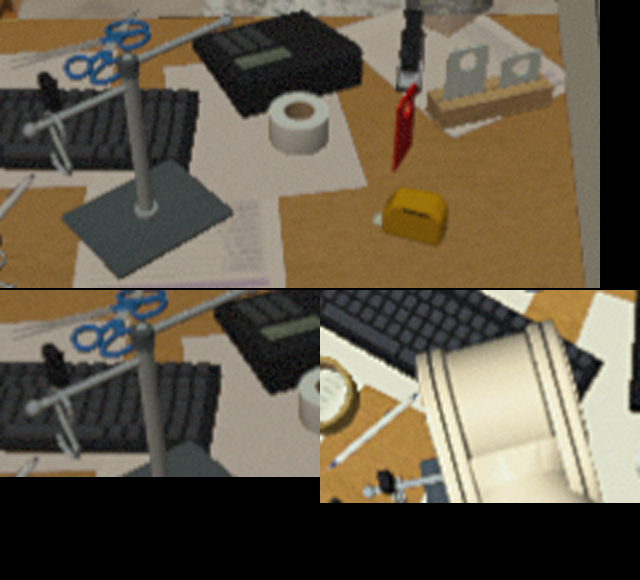

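The arm now lies in line with the peg, at its stop, with the ball at composite (228,20). Nothing else has moved. Next I'll overlay the hook model to tell which way it faces, and remeasure the tags.

```bash
python3 - <<'E'
from h import *
np.set_printoptions(precision=4,suppress=True)
print("armball",atz("scene",228/2.4+205,20/2.4+165,.205))
t=np.linspace(0,np.pi,9)
bow=[(-15,-52),(-15,-41)]+[(-15*np.cos(a),-41+15*np.sin(a)) for a in t]+[(-15,-81),(-12,-92),(-5,-98),(7,-98),(14,-94),(18,-88)]
P=np.array([(0,18),(0,-26)]+bow)*1e-3
out=[]
s=cv2.imread("pics/s1.png");tt=cv2.imread("pics/t1.png")
for yaw in (None,9.5,189.5):
    a=s.copy();b=tt.copy()
    row=[]
    for im,n,ox,oy,box in((a,"scene",205,165,(20,80,140,260)),(b,"top",200,110,(40,190,160,290))):
        cr=im[box[1]:box[3],box[0]:box[2]]; cr=cv2.resize(cr,None,fx=2,fy=2)
        if yaw is not None:
            c,d=np.cos(np.radians(yaw)),np.sin(np.radians(yaw))
            W=np.array([[.560+x*c,.3005+x*d,.2125+z] for x,z in P])
            p=proj(n,W); p=((p-[ox,oy]+.35)*3.2-[box[0],box[1]])*2
            cv2.polylines(cr,[p[2:].astype(np.int32)],False,(0,0,255),1);cv2.polylines(cr,[p[:2].astype(np.int32)],False,(0,255,0),1)
        row.append(cr)
    out.append(np.vstack(row))
cv2.imwrite("pics/h3.png",np.hstack(out))
print(np.hstack(out).shape)
E
```

```text
armball [0.5948 0.0971 0.205 ]
(560, 720, 3)
```

View pics/h3.png

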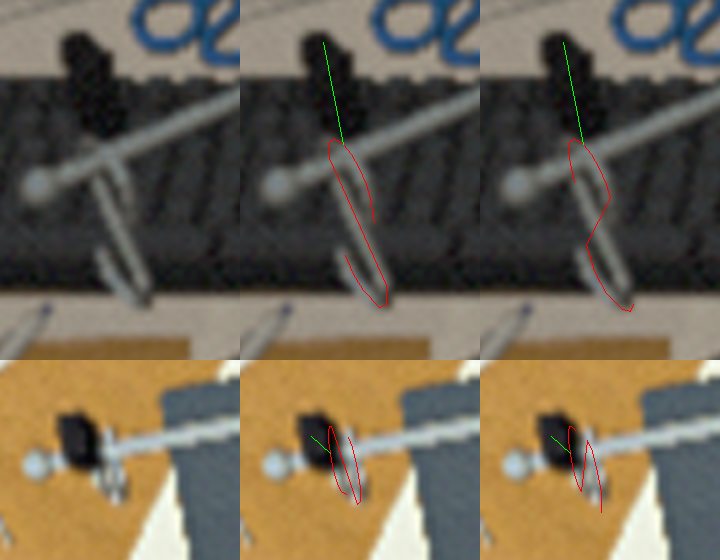

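The model at yaw 9.5° fits, so the hook's +x points away from the robot. The hook sits about 3 mm nearer the post than I assumed. I'm going to grip the tab now.

Request:
step_arm(targets="0.4 0.04 0.08 0 0 0 0.15; 0.4 0.078 0.16 0 0 0 0.3; 0.4 0.078 0.24 0 0 0 0.45; 0.4 0.078 0.334 0 0 0 0.6; 0.4 0.078 0.334 0 0 0 0.75; 0.4 0.078 0.334 0 0 0 0.9; 0.4 0.078 0.334 0 0 0 1; 0.4 0.078 0.334 0 0 0 1")

```text
clock: 6.93
eef_pos: [0.5594, 0.2987, 0.3039]
tool_rot: [-0.002, 1.0, -0.002, -0.0]
ft_force: [0.2, 0.1, 0.2]
grip_width: 0.0601
grasp_force: 0.0
```

Request:
step_arm(targets="0.4 0 0 0 0 0 0.1; 0.4 0 0 0 0 0 0.2; 0.4 0 0 0 0 0 0.2")

```text
clock: 7.18
eef_pos: [0.5595, 0.2977, 0.3045]
tool_rot: [-0.079, 0.997, -0.002, 0.0]
ft_force: [-0.4, 0.1, -0.5]
grip_width: 0.0596
grasp_force: 0.0
```

```bash
python3 - <<'E'
from h import *
o=bot.get_obs();print(o["eef_pos"],o["joint_pos"],o["grip_width"])
want([[.560,.298,.25],[.560,.298,.1965]],189.5)
snap("scene","s4",(205,145,305,245),5)
E
```

```text
[0.55953703 0.297692   0.30447408] [ 0.49083101  0.51936211  0.60235865  1.65485127 -0.0039403   0.33263947] 0.05961973522516932
[ 0.001  0.001 -0.109] [0.005 0.001 0.01 ]
[ 0.001  0.001 -0.216] [0.005 0.001 0.01 ]
```

View pics/s4.png

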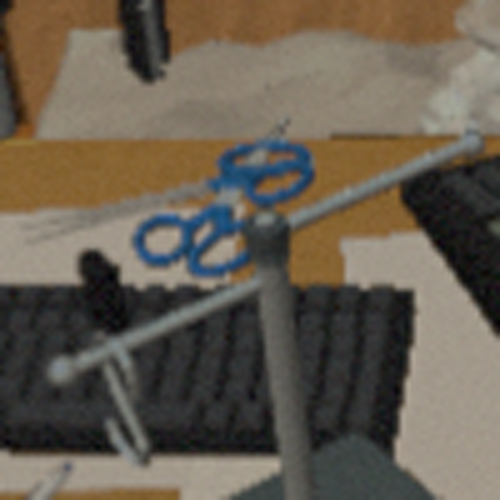

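One open finger shows at (145,60), above the tab at (100,285). The hook is undisturbed, so I'm descending and closing.

Request:
step_arm(targets="0.4 0 0 -0.07 0.005 0 0.01; 0.4 0 0 -0.14 0.005 0 0.01; 0.4 0 0 -0.19 0.005 0 0.01; 0.4 0 0 -0.216 0.005 0 0.01; 0.4 0 0 -0.216 0.005 0 0.01; -1 0 0 -0.216 0.005 0 0.01; -1 0 0 -0.216 0.005 0 0.01; -1 0 0 -0.216 0.005 0 0.01; -1 0 0 -0.216 0.005 0 0.01; -1 0 0 -0.216 0.005 0 0.01")

```text
clock: 8.07
eef_pos: [0.5602, 0.2983, 0.1981]
tool_rot: [-0.084, 0.996, 0.0, 0.002]
ft_force: [-0.2, -0.5, 3.5]
grip_width: 0.0112
grasp_force: 60.7
```

Request:
step_arm(targets="-1 0 0 0 0 0 0; -1 0 0 0 0 0 0")

```text
clock: 8.23
eef_pos: [0.5602, 0.2983, 0.198]
tool_rot: [-0.084, 0.996, 0.0, 0.002]
ft_force: [-0.1, 0.6, 5.1]
grip_width: 0.0109
grasp_force: 61.1
```

Request:
step_arm(targets="-1 0 0 0.008 0 0 0; -1 0.003 0.001 0.015 0 0 0; -1 0.003 0.001 0.015 0 0 0")

```text
clock: 8.48
eef_pos: [0.561, 0.2986, 0.2042]
tool_rot: [-0.084, 0.996, 0.0, 0.0]
ft_force: [-0.2, 0.1, -0.6]
grip_width: 0.0115
grasp_force: 60.6
```

Request:
step_arm(targets="-1 -0.003 0.02 0 0 0 0; -1 -0.007 0.04 0 0 0 0; -1 -0.01 0.06 0 0 0 0; -1 -0.01 0.06 0 0 0 0")

```text
clock: 8.82
eef_pos: [0.5549, 0.3312, 0.2032]
tool_rot: [-0.086, 0.996, 0.0, -0.0]
ft_force: [-0.7, -0.1, -1.0]
grip_width: 0.011
grasp_force: 60.4
```

Request:
step_arm(targets="-1 -0.003 0.02 0 0 0 0; -1 -0.007 0.04 0 0 0 0; -1 -0.01 0.06 0 0 0 0; -1 -0.01 0.06 0 0 0 0")

```text
clock: 9.15
eef_pos: [0.5501, 0.361, 0.2036]
tool_rot: [-0.086, 0.996, 0.0, 0.0]
ft_force: [0.4, -0.5, -1.1]
grip_width: 0.011
grasp_force: 60.4
```

Request:
step_arm(targets="-1 0 0 0.07 0 0 0; -1 -0.07 -0.03 0.14 0 0 0; -1 -0.14 -0.06 0.19 0 0 0; -1 -0.2 -0.1 0.19 0 0 0; -1 -0.26 -0.16 0.19 0 0 0; -1 -0.26 -0.24 0.19 0 0 0; -1 -0.26 -0.32 0.19 0 0 0; -1 -0.26 -0.4 0.19 0 0 0; -1 -0.26 -0.48 0.19 0 0 0; -1 -0.26 -0.56 0.19 0 0 0")

```text
clock: 9.98
eef_pos: [0.4202, 0.0768, 0.2994]
tool_rot: [-0.085, 0.996, -0.0, 0.001]
ft_force: [0.4, -0.1, -1.3]
grip_width: 0.0111
grasp_force: 60.3
```

Request:
step_arm(targets="-1 0 -0.08 0 0 0 -0.05; -1 0.02 -0.16 0 0 0 -0.12; -1 0.04 -0.24 0 0 0 -0.2; -1 0.08 -0.32 0 0 0 -0.3; -1 0.11 -0.39 -0.05 0 0 -0.4; -1 0.15 -0.45 -0.1 0 0 -0.46; -1 0.15 -0.5 -0.15 0 0 -0.46; -1 0.15 -0.5 -0.2 0 0 -0.46; -1 0.15 -0.5 -0.2 0 0 -0.46")

```text
clock: 10.73
eef_pos: [0.4923, -0.1722, 0.193]
tool_rot: [0.098, 0.995, 0.001, -0.005]
ft_force: [-1.3, 0.2, -2.1]
grip_width: 0.0109
grasp_force: 60.3
```

```bash
python3 - <<'E'
from h import *
o=bot.get_obs();print(o["eef_pos"],o["ft_force"],o["grip_width"])
want([[.499,-.183,.18]],169)
a=bot.camera("scene")[165:245,345:465];b=bot.camera("top")[160:230,340:460]
cv2.imwrite("pics/c5.png",np.vstack([cv2.resize(x,None,fx=4.0,fy=4.0,interpolation=cv2.INTER_CUBIC) for x in(a,b)])[:,:,::-1])
E
```

```text
[ 0.49225815 -0.17218186  0.19297713] [-1.31682398  0.17962289 -2.14990558] 0.01090305577565255
[ 0.013 -0.022 -0.026] [-0.004 -0.013  0.005]
```

View pics/c5.png

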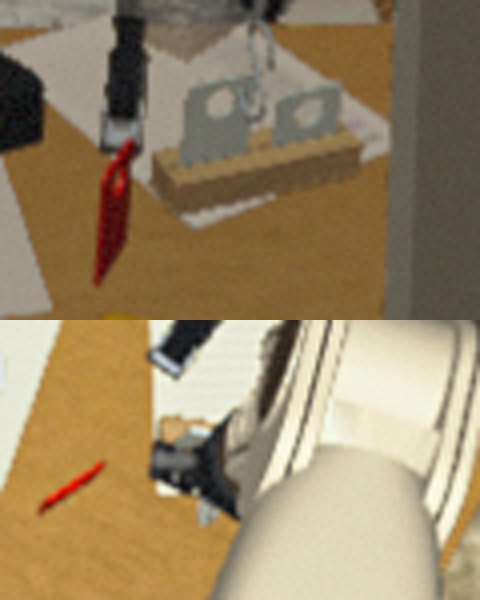

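The hook shows in the scene composite at (245–270, 20–120), with its bottom around (250,115). The tall hole is at (220,105). Next I'll compare the hook with its predicted projection.

```bash
cat >> h.py <<'E'
t_=np.linspace(0,np.pi,9)
HP=np.array([(-15,-52),(-15,-41)]+[(-15*np.cos(a),-41+15*np.sin(a)) for a in t_]+[(-15,-81),(-12,-92),(-5,-98),(7,-98),(14,-94),(18,-88)])*1e-3
def hook(dz=.0145):
    o=bot.get_obs(); r=R.from_quat(o["tool_rot"]); x,z=HP.T
    return o["eef_pos"]+r.apply(np.c_[-x,0*x,-(z+dz)])   # tool x = -hook x, tool z down
def ring(c,yaw,rad=.012):
    a=np.linspace(0,2*np.pi,25); d=np.radians(yaw+90)
    return np.array(c)+np.c_[rad*np.cos(a)*np.cos(d),rad*np.cos(a)*np.sin(d),rad*np.sin(a)]
def plate(c,yaw):
    d=np.radians(yaw+90); return np.array([np.array(c)+[s*.027*np.cos(d),s*.027*np.sin(d),z] for s,z in((-1,-.049),(-1,.02),(1,.02),(1,-.049))])
E
python3 - <<'E'
from h import *
im=bot.camera("scene")[:,:,::-1]; x0,y0,x1,y1,s=375,155,455,225,6
cr=cv2.resize(im[y0:y1,x0:x1],None,fx=s,fy=s,interpolation=cv2.INTER_CUBIC)
raw=cr.copy()
d=lambda W,c:cv2.polylines(cr,[np.round((proj("scene",W)-[x0,y0]+.5)*s).astype(np.int32)],False,c,1)
d(hook(),(0,0,255)); C=[.545,-.192,.081]; d(ring(C,-12),(0,255,0)); d(plate(C,-12),(0,255,0))
cv2.imwrite("pics/c6.png",np.vstack([raw[:300],cr[:300]]));print(hook()[-4:])
E
```

```text
[[ 0.49131554 -0.17027258  0.11657338]
 [ 0.50309585 -0.17255823  0.11658857]
 [ 0.50996281 -0.1738901   0.12059743]
 [ 0.51388226 -0.17464984  0.12660249]]
```

View pics/c6.png

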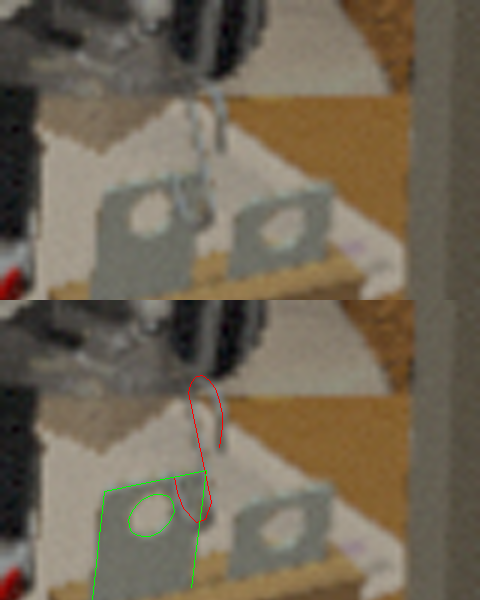

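Both overlays fit. The hole is right to within a pixel, and the hook lies about 3 mm to the right of the model, so I'm correcting the hole to (0.5465,-0.1895). Next I'll lower to 30 mm in front of it.

```bash
python3 -c "
from h import *
want([[.515,-.1833,.1595],[.5444,-.1891,.1595]],168.75)"
```

```text
[ 0.038 -0.024 -0.081] [ 0.     0.002 -0.006]
[ 0.097 -0.036 -0.081] [ 0.     0.002 -0.006]
```

Request:
step_arm(targets="-1 0.01 -0.012 -0.03 0 0 0; -1 0.02 -0.024 -0.06 0 0 0; -1 0.038 -0.024 -0.081 0 0 0; -1 0.038 -0.024 -0.081 0 0 0; -1 0.038 -0.024 -0.081 0 0 0")

```text
clock: 11.3
eef_pos: [0.5156, -0.1827, 0.1593]
tool_rot: [0.095, 0.995, -0.0, 0.001]
ft_force: [-0.4, 0.8, 0.9]
grip_width: 0.0109
grasp_force: 60.3
```

```bash
python3 - <<'E'
from h import *
im=bot.camera("scene")[:,:,::-1]; x0,y0,x1,y1,s=380,165,450,222,8
cr=cv2.resize(im[y0:y1,x0:x1],None,fx=s,fy=s,interpolation=cv2.INTER_CUBIC)
cv2.imwrite("pics/c7.png",cr)
p=hook();pp=lambda W:print(np.round((proj("scene",W)-[x0,y0]+.5)*s)[:])
pp(p[-5:]);pp([[.545,-.192,.081],[.5465,-.1895,.081]]);print(bot.get_obs()["eef_pos"],bot.get_obs()["ft_force"],p[-4:])
want([[.515,-.1833,.1595],[.5444,-.1891,.1595]],168.75)
E
```

```text
[[211. 271.]
 [199. 274.]
 [183. 255.]
 [175. 235.]
 [171. 215.]]
[[161. 207.]
 [153. 207.]]
[ 0.5155813  -0.18289385  0.15965686] [-1.14175192  0.56518316 -0.3637506 ] [[ 0.51082536 -0.18200455  0.07614734]
 [ 0.52260777 -0.18427924  0.07617058]
 [ 0.5294735  -0.18560334  0.08018413]
 [ 0.53338995 -0.18635737  0.08619186]]
[-0.001 -0.001 -0.   ] [ 0.001  0.002 -0.007]
[ 0.058 -0.012 -0.   ] [ 0.001  0.002 -0.007]
```

View pics/c7.png

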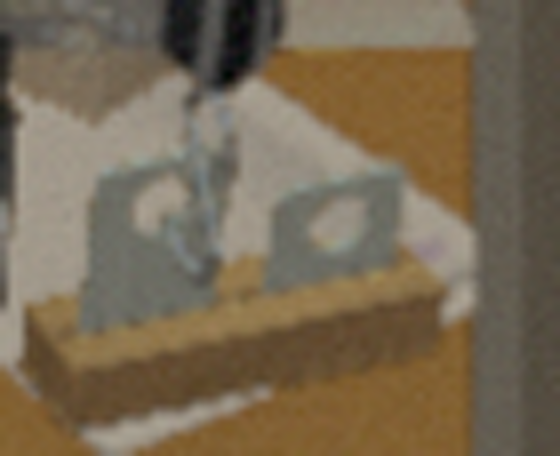

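The tip is at about (170,218) in front of the hole centre (162,205), as predicted. I'm moving in along hook +x.

Request:
step_arm(targets="-1 0.014 -0.004 0 0 0 0; -1 0.028 -0.007 0 0 0 0; -1 0.042 -0.01 0 0 0 0; -1 0.056 -0.013 0 0 0 0; -1 0.056 -0.013 0 0 0 0; -1 0.056 -0.013 0 0 0 0")

```text
clock: 11.85
eef_pos: [0.5432, -0.1901, 0.1581]
tool_rot: [0.096, 0.995, -0.0, 0.0]
ft_force: [-0.2, -0.3, -1.0]
grip_width: 0.0113
grasp_force: 60.3
```

Request:
step_arm(targets="-1 0 0 0.008 0 0 0; -1 0 0 0.016 0 0 0; -1 0 0 0.024 0 0 0; -1 0 0 0.024 0 0 0")

```text
clock: 12.18
eef_pos: [0.5433, -0.1903, 0.1718]
tool_rot: [0.096, 0.995, -0.0, 0.001]
ft_force: [0.7, -0.4, 0.0]
grip_width: 0.0114
grasp_force: 60.3
```

```bash
python3 - <<'E'
from h import *
im=bot.camera("scene")[:,:,::-1]; x0,y0,x1,y1,s=380,165,450,222,8
cv2.imwrite("pics/c8.png",cv2.resize(im[y0:y1,x0:x1],None,fx=s,fy=s,interpolation=cv2.INTER_CUBIC))
p=hook();print(np.round((proj("scene",p[-5:])-[x0,y0]+.5)*s)[:],p[-3])
E
```

```text
[[180. 199.]
 [169. 202.]
 [153. 184.]
 [145. 165.]
 [142. 145.]] [ 0.55021485 -0.19165376  0.08786181]
```

View pics/c8.png

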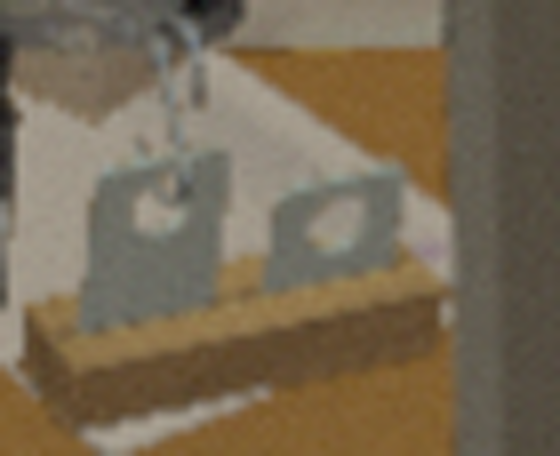

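That's 11 pictures viewed, one over the allowance of 10, so I'll view no more and check numerically from here. The picture shows the hook through the tall hole, with the tip behind the plate at (140,145) and the trough near the top of the hole at (175,195). Next I'll centre it by 2 mm and lift straight up.

```bash
python3 -c "
from h import *
np.save('pre.npy',bot.camera('scene'))"
```

Request:
step_arm(targets="-1 0 0.004 0 0 0 0; -1 0 0.004 0.008 0 0 0; -1 0 0.004 0.02 0 0 0; -1 0 0.004 0.035 0 0 0; -1 0 0.004 0.05 0 0 0; -1 0 0.004 0.065 0 0 0; -1 0 0.004 0.08 0 0 0; -1 0 0.004 0.095 0 0 0; -1 0 0.004 0.11 0 0 0; -1 0 0.004 0.11 0 0 0")

```text
clock: 13.12
eef_pos: [0.5438, -0.1884, 0.2276]
tool_rot: [0.096, 0.995, -0.001, 0.002]
ft_force: [0.6, -0.5, -1.0]
grip_width: 0.0109
grasp_force: 60.2
```

```bash
cat > chk.py <<'E'
from h import *
im=bot.camera("scene"); pre=np.load("pre.npy")
g=lambda a:cv2.GaussianBlur(cv2.cvtColor(a,cv2.COLOR_RGB2GRAY),(3,3),0)
for nm,(x0,y0,x1,y1) in {"tall":(390,183,410,203),"short":(412,185,432,202)}.items():
    for r in [g(im)]:
        m=cv2.matchTemplate(r,g(pre)[y0:y1,x0:x1],cv2.TM_CCOEFF_NORMED); _,v,_,l=cv2.minMaxLoc(m); print(nm,np.array(l)-[x0,y0],round(v,3))
# expected shift of hole
o=bot.get_obs(); s=hook()[-5:-3].mean(0)+0; print("eef",o["eef_pos"],"ft",o["ft_force"],"seat",hook()[-4]*.3+hook()[-5]*.3+hook()[-3]*.4)
E
cat > /dev/null; python3 chk.py; python3 -c "
from h import *
print(proj('scene',[[.5455,-.19,.081],[.5455,-.19,.13]]))"
```

```text
tall [  26 -167] 0.714
short [0 0] 0.998
eef [ 0.54347109 -0.18829739  0.22659696] ft [ 0.56572326  0.52478413 -1.69827675] seat [ 0.5414286  -0.18794291  0.14489088]
[[399.02137979 190.48171249]
 [400.7032982  176.03447765]]
```

```bash
cat >> chk.py <<'E'
x0,y0,x1,y1=389,186,409,206
m=cv2.matchTemplate(g(im)[150:215,380:430],g(pre)[y0:y1,x0:x1],cv2.TM_CCOEFF_NORMED);_,v,_,l=cv2.minMaxLoc(m);print("local",np.array(l)+[380,150]-[x0,y0],v,"stay",m[y0-150,x0-380])
if __name__=="__main__":
  for y in range(166,212,4): print(y,[tuple(int(c) for c in im[y,x]) for x in (392,396,400,404)],"| pre",[tuple(int(c) for c in pre[y,x]) for x in (396,404)])
E
python3 chk.py
```

```text
tall [  26 -167] 0.723
short [0 0] 0.998
eef [ 0.54304239 -0.18812771  0.22575718] ft [ 0.61989047  0.06609628 -1.66166421] seat [ 0.5408837  -0.1877343   0.14405427]
local [  1 -15] 0.5636505484580994 stay 0.018508278
166 [(118, 115, 103), (96, 92, 87), (100, 92, 89), (121, 123, 115)] | pre [(96, 94, 88), (43, 41, 33)]
170 [(106, 100, 89), (109, 111, 101), (108, 108, 99), (114, 115, 107)] | pre [(100, 98, 90), (110, 115, 121)]
174 [(120, 111, 95), (111, 111, 104), (129, 115, 97), (112, 108, 91)] | pre [(117, 104, 84), (117, 118, 110)]
178 [(114, 113, 98), (104, 108, 99), (142, 151, 137), (104, 102, 91)] | pre [(154, 144, 134), (126, 116, 105)]
182 [(109, 109, 97), (106, 104, 95), (101, 102, 92), (103, 104, 94)] | pre [(160, 153, 139), (149, 140, 127)]
186 [(104, 105, 96), (106, 106, 98), (103, 103, 93), (103, 102, 93)] | pre [(117, 117, 111), (109, 109, 103)]
190 [(107, 108, 98), (104, 107, 96), (107, 106, 95), (104, 104, 96)] | pre [(128, 122, 110), (111, 112, 103)]
194 [(108, 108, 99), (106, 105, 97), (102, 102, 94), (106, 103, 94)] | pre [(110, 109, 99), (103, 105, 96)]
198 [(159, 151, 137), (160, 152, 139), (156, 142, 121), (149, 131, 106)] | pre [(110, 110, 104), (109, 108, 100)]
202 [(143, 116, 73), (145, 122, 78), (138, 112, 72), (129, 106, 68)] | pre [(109, 109, 101), (111, 113, 103)]
206 [(107, 86, 56), (140, 116, 75), (148, 124, 82), (146, 119, 76)] | pre [(140, 116, 73), (147, 121, 82)]
210 [(131, 105, 71), (104, 80, 54), (100, 77, 53), (101, 77, 51)] | pre [(103, 79, 50), (100, 78, 49)]
```

The tag is lifted clear: its pattern moved by (1,-15) px as predicted, and the short tag has not moved. Next I'll plan the hang on the arm, working from peg and arm in the same camera.

```bash
python3 - <<'E'
from h import *
np.set_printoptions(precision=4,suppress=True)
a=atz("scene",299.3,173.2,.205);p=atz("scene",217,218.2,.18);print(a,p,np.linalg.norm((a-p)[:2]))
d=(a-p)[:2];d/=np.linalg.norm(d);print("dir",np.degrees(np.arctan2(d[1],d[0])))
x=lambda y:p[0]+(y-p[1])/d[1]*d[0]
e=x(.2983)-.5602;print("e",e)
post=(a[:2]+p[:2])/2-d*.005;print("post",post)
for r in (.16,.12,.07): 
    q=post+d*r; print(r,q,"TCP",q-[e,0])
E
```

```text
[0.5962 0.0983 0.205 ] [0.5592 0.3252 0.18  ] 0.22987211124890955
dir -80.74096887173515
e 0.003432907015098574
post [0.5769 0.2167]
0.16 [0.6027 0.0588] TCP [0.5992 0.0588]
0.12 [0.5962 0.0982] TCP [0.5928 0.0982]
0.07 [0.5882 0.1476] TCP [0.5848 0.1476]
```

```bash
python3 - <<'E'
from h import *
np.set_printoptions(precision=4,suppress=True)
print("calc front top",tri([S(327,122),T(373,147)]),"bottom",atz(*S(325,155),0),atz(*T(373,147),.05))
print("roll",atz(*T(415,203),.04))
o=bot.get_obs();print(o["eef_pos"])
want([[.45,-.03,.27],[.60,.045,.27],[.602,.048,.229],[.5943,.0982,.229],[.5863,.1476,.229]],189.4)
E
```

```text
calc front top [0.6676 0.0438 0.0485] bottom [0.6829 0.0413 0.    ] [0.6665 0.0426 0.05  ]
roll [0.6114 0.0022 0.04  ]
[ 0.543  -0.1881  0.2258]
[-0.186  0.316  0.088] [0.    0.002 0.454]
[0.114 0.466 0.088] [0.    0.002 0.454]
[0.118 0.472 0.006] [0.    0.002 0.454]
[0.103 0.573 0.006] [0.    0.002 0.454]
[0.087 0.671 0.006] [0.    0.002 0.454]
```

Request:
step_arm(targets="-1 0 0 0.03 0 0 0; -1 0 0 0.07 0 0 0; -1 0 0 0.11 0 0 0; -1 0 0 0.15 0 0 0; -1 0 0 0.19 0 0 0; -1 0.005 0.02 0.2 0 0 0.02; -1 0.012 0.05 0.2 0 0 0.05; -1 0.022 0.09 0.2 0 0 0.09; -1 0.034 0.14 0.2 0 0 0.14; -1 0.046 0.19 0.2 0 0 0.19")

```text
clock: 14.05
eef_pos: [0.5656, -0.0917, 0.3239]
tool_rot: [0.021, 1.0, 0.0, -0.001]
ft_force: [0.6, 0.2, -1.0]
grip_width: 0.0113
grasp_force: 60.2
```

Request:
step_arm(targets="-1 0.012 0.05 0 0 0 0.05; -1 0.024 0.1 0 0 0 0.1; -1 0.036 0.15 0 0 0 0.15; -1 0.046 0.19 0 0 0 0.19; -1 0.055 0.225 0 0 0 0.22; -1 0.062 0.25 0 0 0 0.245; -1 0.066 0.265 0 0 0 0.26; -1 0.068 0.272 0 0 0 0.264; -1 0.068 0.272 0 0 0 0.264; -1 0.068 0.272 0 0 0 0.264")

```text
clock: 14.88
eef_pos: [0.5997, 0.0423, 0.3251]
tool_rot: [-0.082, 0.997, -0.0, -0.0]
ft_force: [-0.3, 0.7, -1.3]
grip_width: 0.0109
grasp_force: 60.2
```

```bash
python3 - <<'E'
from h import *
o=bot.get_obs();print(o["eef_pos"],o["ft_force"],o["grip_width"])
want([[.602,.048,.229]],189.4)
E
```

```text
[0.59969465 0.04233785 0.32509722] [-0.32263327  0.73318578 -1.29042026] 0.010931448331586886
[ 0.005  0.011 -0.192] [ 0.001 -0.     0.001]
```

Request:
step_arm(targets="-1 0.005 0.009 -0.03 0 0 0; -1 0.005 0.009 -0.06 0 0 0; -1 0.005 0.009 -0.09 0 0 0; -1 0.005 0.009 -0.12 0 0 0; -1 0.005 0.009 -0.15 0 0 0; -1 0.005 0.009 -0.17 0 0 0; -1 0.005 0.009 -0.185 0 0 0; -1 0.005 0.009 -0.192 0 0 0; -1 0.005 0.009 -0.192 0 0 0; -1 0.005 0.009 -0.192 0 0 0")

```text
clock: 15.72
eef_pos: [0.6026, 0.0472, 0.2299]
tool_rot: [-0.082, 0.997, -0.0, 0.001]
ft_force: [-0.5, -0.5, -0.8]
grip_width: 0.0113
grasp_force: 60.2
```

```bash
python3 - <<'E'
from h import *
im=bot.camera("scene"); np.save("slide.npy",im)
o=bot.get_obs();print(o["eef_pos"],o["ft_force"])
want([[.6020,.048,.229],[.5943,.0982,.229],[.5863,.1476,.229]],189.4)
h=hook()+[.0034,0,0]; print(np.round(proj("scene",h),1).tolist())
g=cv2.cvtColor(im,cv2.COLOR_RGB2GRAY)
print("cols 294..330"); 
for y in range(160,202): print(y," ".join("%3d"%v for v in g[y,294:328]))
E
```

```text
[0.60278506 0.04736265 0.23026285] [-0.11550231  0.30799929 -0.78950399]
[-0.002  0.001 -0.003] [-0.     0.003 -0.   ]
[-0.017  0.102 -0.003] [-0.     0.003 -0.   ]
[-0.033  0.2   -0.003] [-0.     0.003 -0.   ]
[[319.1, 172.4], [319.0, 168.7], [319.0, 168.7], [318.7, 166.6], [317.8, 164.4], [316.6, 162.5], [315.2, 161.3], [313.8, 160.8], [312.6, 161.2], [311.9, 162.3], [311.7, 164.1], [319.3, 181.9], [318.6, 185.0], [317.0, 185.7], [314.1, 183.8], [312.5, 181.4], [311.5, 178.9]]
cols 294..330
160 123 137 140 153 156 148 146 152 147 148 151 152 140 134 138 145 152 149 117 118  97  74  41  28  45  93  95 143 156 161 160 162 161 156
161 132 145 144 150 149 141 143 143 144 146 145 148 136 126 135 132 148 156 156 139 110  87  70  99 107 133 130 147 152 158 154 151 150 140
162 139 150 144 149 146 146 142 144 139 137 127 135 130 118 127 122 141 150 136 106 103  98 111 143 147 130 132 154 147 137 133 132 128 128
163 153 155 146 147 146 149 138 138 133 132 120 117 112 114 121 112 132 138  92  68  91  97 111 130 144 123 133 147 141 122 113 115 119 129
164 155 159 154 153 147 143 137 133 135 13
[... 4577 characters left out ...]

197  66  20  18  27  28  22  24   9  21  31  26  24  50  97 113 100  97  96  99  93  94 100 100  98  95  96  94  94  91  75  31  10  26  29
198 105  50  19  17  25  20  21  14  29  33  23  23  52 111 105 100  97  99 101  94  95  96  95  97  98  93  92  98  95  66  23  23   8  17
199 146 101  34  14  17  24  24   9  19  10  22  25  51 107 107  97  97 100  99  93  95  94  99  97  94  96  95  97  90  55  19  29  26  21
200 154 146  63  23  24  14  33   8  21  16  33  22  57 119 106  99  94  97  96  94  93  94  97  93  95  92  93 100  90  47  15  14  19  22
201 154 146 109  46  26  23  18  30  20  23  29  24  66 132 100  94  98  98  97  96  95  94  94  96  93  95  96  98  92  47  23  20  15  11
```

The hook matches its prediction within about 0.3 px. I'll check the arm ball's pixel the same way.

```bash
python3 - <<'E'
from h import *
g=cv2.cvtColor(np.load("slide.npy"),cv2.COLOR_RGB2GRAY)
for y in range(167,186): print(y," ".join("%3d"%v for v in g[y,274:304]))
print(proj("scene",[[.5962,.0983,.205],[.5938,.0978,.205],[.5952,.1032,.205],[.5882,.1476,.205]]))
E
```

```text
167 131 132 132 129 131 130 135 131 129 128 126 127 125 128 127 130 130 131 147 156 157 153 155 155 144 124 123 128 133 151
168 129 130 132 130 131 132 131 126 132 126 128 130 127 128 131 137 138 131 132 148 147 145 154 147 135 120 116 119 129 141
169 128 132 131 127 130 127 129 129 125 128 130 132 128 128 129 139 152 144 141 147 152 150 155 148 149 141 130 127 125 124
170 130 127 125 126 127 126 128 127 128 130 130 129 133 130 121 128 146 157 154 144 145 151 149 148 130 141 131 129 125 125
171 112 113 109 109 113 110 108 110 108 111 113 119 120 116 108 113 133 144 133 128 130 126 132 137 105 108  99 117 115 114
172  72  80  80  75  76  75  78  81  78  79  80  89  95  91  88  92  96  92  91  88  92  92  98 123 126 127 116  89  88  85
173  99  99  98  97  96  97 101  99  97  97  99  97  97  96  97  98  98  95  96  99 107 111 117 127 125 126 116  94  92 101
174 100 100 103  99 102 105  96 103 100 103 101 101  97 100  97  98 102 100 105 116 120 124 120 120 106 109 100  75  89 102
175  99 101  99 104 101 101 101  99 101 102  96 103 102  99 103 107 121 108 116 127 119 115 103  94  82  83 
[... 672 characters left out ...]
105  93  78  53  40  31  24  28  31  21  23  37  46  43  45  50  50  43  42  33  40  49
182 124 112 120 127 118 119 100  92  80  80  79  45  19  30  20  21  24  27  28  28  27  38  49  51  47  55  49  31  35  31
183 140 128 121 115 102  89  73  86  85  97  95  43  12  27  19  29  27  20  31  24  23  27  42  46  40  48  54  43  47  32
184 125 116  95  83  83  85  87  98 100  99  95  45  23  15  18  26  29  33  31  26  29  17  36  39  48  45  48  51  52  41
185  91  81  77  81 100  96  99 101  98 102  98  63  17  28  28  24  34  25  24  26  32  30  29  26  44  42  47  50  46  51
[[299.3099337  173.20553647]
 [299.93252253 173.59058907]
 [297.73202267 173.93240427]
 [282.67660025 180.30466107]]
```

Request:
step_arm(targets="-1 -0.003 0.02 0 0 0 0; -1 -0.006 0.04 0 0 0 0; -1 -0.01 0.06 0 0 0 0; -1 -0.012 0.075 0 0 0 0; -1 -0.014 0.085 0 0 0 0; -1 -0.016 0.095 0 0 0 0; -1 -0.016 0.095 0 0 0 0")

```text
clock: 16.35
eef_pos: [0.594, 0.0963, 0.2293]
tool_rot: [-0.083, 0.997, 0.0, 0.0]
ft_force: [-1.2, 0.6, -1.7]
grip_width: 0.011
grasp_force: 60.2
```

Request:
step_arm(targets="-1 -0.002 0.01 0 0 0 0; -1 -0.003 0.02 0 0 0 0; -1 -0.005 0.03 0 0 0 0; -1 -0.005 0.03 0 0 0 0")

```text
clock: 16.68
eef_pos: [0.5917, 0.1109, 0.2293]
tool_rot: [-0.083, 0.997, 0.0, 0.0]
ft_force: [-0.6, -0.6, -0.9]
grip_width: 0.011
grasp_force: 60.2
```

Request:
step_arm(targets="-1 -0.003 0.02 0 0 0 0; -1 -0.006 0.04 0 0 0 0; -1 -0.01 0.06 0 0 0 0; -1 -0.012 0.072 0 0 0 0; -1 -0.012 0.072 0 0 0 0")

```text
clock: 17.1
eef_pos: [0.5854, 0.1479, 0.2293]
tool_rot: [-0.083, 0.997, 0.0, 0.0]
ft_force: [-0.1, 0.3, -1.3]
grip_width: 0.011
grasp_force: 60.2
```

Request:
step_arm(targets="-1 -0.002 0 -0.004 0 0 0; -1 -0.003 0 -0.008 0 0 0; -1 -0.004 0 -0.012 0 0 0; -1 -0.004 0 -0.012 0 0 0; -1 -0.004 0 -0.012 0 0 0")

```text
clock: 17.52
eef_pos: [0.5842, 0.1458, 0.2239]
tool_rot: [-0.082, 0.997, 0.0, 0.001]
ft_force: [0.2, 0.1, 2.6]
grip_width: 0.0112
grasp_force: 60.9
```

Request:
step_arm(targets="-1 0 0 0 0 0 0; -1 0 0 0 0 0 0; -0.7 0 0 0 0 0 0; -0.65 0 0 0 0 0 0; -0.5 0 0 0 0 0 0; -0.3 0 0 0 0 0 0; -0.1 0 0 0 0 0 0; 0 0 0 0 0 0 0; 0 0 0 0 0 0 0")

```text
clock: 18.27
eef_pos: [0.5838, 0.146, 0.2232]
tool_rot: [-0.082, 0.997, -0.0, 0.0]
ft_force: [-0.4, 0.1, 0.3]
grip_width: 0.0423
grasp_force: 0.0
```

Request:
step_arm(targets="0 0 0 0.02 0 0 0; 0 0 0 0.05 0 0 0; 0 0 0 0.09 0 0 0; 0 0 0 0.15 0 0 0; 0 0 0 0.2 0 0 0; 0 -0.07 -0.04 0.2 0 0 0; 0 -0.14 -0.08 0.2 0 0 0; 0 -0.21 -0.12 0.2 0 0 0; 0 -0.28 -0.16 0.2 0 0 0; 0 -0.28 -0.16 0.2 0 0 0")

```text
clock: 19.1
eef_pos: [0.4366, 0.0632, 0.3239]
tool_rot: [-0.081, 0.997, -0.001, -0.002]
ft_force: [-0.5, 0.1, -0.1]
grip_width: 0.0427
grasp_force: 0.0
```

Request:
step_arm(targets="0 0 -0.08 0 0 0 0; 0 0 -0.16 0 0 0 0; 0 0 -0.24 0 0 0 0; 0 0 -0.32 0 0 0 0; 0 0 -0.4 0 0 0 0; 0 0 -0.4 0 0 0 0; 0 0 -0.4 0 0 0 0; 0 0 -0.4 0 0 0 0; 0 0 -0.4 0 0 0 0")

```text
clock: 19.85
eef_pos: [0.444, -0.133, 0.3237]
tool_rot: [-0.083, 0.997, 0.0, 0.0]
ft_force: [-0.6, -0.3, 1.0]
grip_width: 0.0428
grasp_force: 0.0
```

```bash
python3 - <<'E'
from h import *
o=bot.get_obs();print(o["eef_pos"])
im=bot.camera("scene"); np.save("end.npy",im); g=cv2.cvtColor(im,cv2.COLOR_RGB2GRAY)
bow=np.array([.5882,.1476,.2115]); tab=bow+[0,0,.026]; u=np.array([np.cos(.162),np.sin(.162),0])
W=[tab+[0,0,.018],tab,tab+[0,0,-.018]]+[tab+u*x+[0,0,z] for x,z in HP]
print(np.round(proj("scene",W),1).tolist())
seat=tab+.002*u+[0,0,-.098]; c=seat-[0,0,.0095]; print("hole",proj("scene",[c]),"plate",np.round(proj("scene",plate(c,9.3)),1).tolist())
print("cols 272..306")
for y in range(158,226,1): print(y," ".join("%3d"%v for v in g[y,268:308]))
pre=np.load("pre.npy"); d=np.abs(im.astype(int)-pre).max(2); d=cv2.medianBlur(d.astype(np.uint8),3)>35
n,l,s,c=cv2.connectedComponentsWithStats(d.astype(np.uint8)); print([tuple(int(v) for v in r) for r in s[1:] if r[4]>15])
E
```

```text
[ 0.44398931 -0.1330335   0.32372141]
[[281.2, 162.2], [281.7, 168.8], [282.3, 175.2], [286.8, 189.6], [286.5, 185.9], [286.5, 185.9], [286.0, 183.7], [285.1, 181.4], [283.9, 179.4], [282.5, 178.0], [281.2, 177.5], [280.1, 177.8], [279.5, 178.9], [279.4, 180.7], [287.5, 199.4], [287.1, 202.4], [285.6, 203.1], [282.9, 200.9], [281.2, 198.4], [280.2, 195.8]]
hole [[284.30837463 204.86598411]] plate [[294.0, 215.9], [292.5, 194.4], [274.7, 202.6], [277.0, 224.3]]
cols 272..306
158 139 135 136 138 141 139 138 138 137 136 135 132 133 132 126 122 119 116 114 112 111 112 113 110 121 127 128 136 148 159 156 155 158 158 157 152 156 150 142 153
159 136 135 138 142 140 138 138 137 136 133 133 128 132 133 133 130 127 121 124 119 117 119 112 113 124 125 129 150 155 165 163 157 157 160 153 152 160 155 143 143
160 139 136 137 139 141 141 139 138 133 132 129 134 135 138 140 133 135 130 126 125 126 122 118 116 121 123 125 145 150 158 159 157 154 155 153 155 159 160 145 143
161 132 136 136 138 136 137 135 135 129 131 137 139 118 117 117 117 136 135 132 136 133 133 128 123 123 133 132 149 152 157 154 1
[... 10343 characters left out ...]
156 157 156 156 157 153
225  33  45  46  51  46  46  27  29  51  86 101  94  95  98  97  98  95  93  97 100 119 124 130 154 157 158 158 158 157 158 156 158 157 156 156 156 155 156 157 156
[(397, 0, 9, 21, 166), (405, 1, 26, 27, 282), (434, 0, 25, 8, 132), (463, 0, 40, 369, 8061), (499, 0, 107, 357, 18457), (451, 20, 7, 5, 22), (416, 29, 32, 6, 78), (397, 32, 51, 22, 497), (413, 52, 19, 8, 90), (383, 56, 80, 235, 5068), (397, 88, 10, 10, 44), (445, 154, 6, 8, 18), (403, 156, 5, 11, 32), (279, 162, 9, 16, 117), (282, 180, 7, 10, 33), (390, 184, 19, 21, 276), (277, 193, 20, 36, 515), (442, 299, 16, 8, 52), (527, 306, 8, 7, 21), (582, 343, 10, 3, 20), (500, 349, 2, 8, 16), (494, 360, 7, 10, 21)]
```

The tab is at (283,168), the plate at (287,212), and the arm ball is unmoved at (298,173). Outside the robot, only the hung tag and hook and the emptied slot have changed. I'll check that it is still, then hand in.

Request:
step_arm(targets="0 0 0 0 0 0 0; 0 0 0 0 0 0 0; 0 0 0 0 0 0 0; 0 0 0 0 0 0 0; 0 0 0 0 0 0 0; 0 0 0 0 0 0 0")

```text
clock: 20.4
eef_pos: [0.4438, -0.1339, 0.3233]
tool_rot: [-0.082, 0.997, -0.0, 0.0]
ft_force: [-0.4, 0.6, -0.3]
grip_width: 0.0425
grasp_force: 0.0
```

```bash
python3 - <<'E'
from h import *
im=bot.camera("scene").astype(int); d=np.abs(im-np.load("end.npy"))[155:235,200:310].max(); print(d)
if d<60: print(bot.job_done())
E
```

```text
96
```

```bash
python3 - <<'E'
from h import *
e=np.load("end.npy").astype(float); f=[bot.camera("scene").astype(float) for _ in range(2)]
for a,b in((e,f[0]),(f[0],f[1])):
    d=np.abs(a-b).max(2)[155:235,200:310]; ys,xs=np.where(d>35); print(len(ys),[(int(x)+200,int(y)+155,int(d[y,x])) for y,x in list(zip(ys,xs))[:15]])
E
```

```text
84 [(282, 161, 56), (285, 163, 64), (285, 164, 41), (286, 164, 54), (287, 165, 75), (286, 166, 36), (287, 166, 84), (287, 167, 84), (279, 168, 51), (286, 168, 46), (287, 168, 62), (279, 169, 95), (279, 170, 90), (280, 170, 39), (279, 171, 67)]
14 [(282, 161, 57), (285, 163, 64), (285, 164, 40), (286, 164, 61), (287, 165, 54), (279, 168, 39), (279, 169, 48), (293, 194, 38), (293, 195, 40), (286, 206, 37), (286, 207, 39), (295, 210, 52), (295, 211, 56), (292, 225, 36)]
```

The hook is still swinging slightly, so I'll let it settle.

Request:
step_arm(targets="0 0 0 0 0 0 0; 0 0 0 0 0 0 0; 0 0 0 0 0 0 0; 0 0 0 0 0 0 0; 0 0 0 0 0 0 0; 0 0 0 0 0 0 0; 0 0 0 0 0 0 0; 0 0 0 0 0 0 0; 0 0 0 0 0 0 0; 0 0 0 0 0 0 0")

```text
clock: 21.38
eef_pos: [0.4438, -0.134, 0.3233]
tool_rot: [-0.082, 0.997, -0.0, 0.0]
ft_force: [-0.1, -0.2, 0.5]
grip_width: 0.0428
grasp_force: 0.0
```

Request:
step_arm(targets="0 0 0 0 0 0 0; 0 0 0 0 0 0 0; 0 0 0 0 0 0 0; 0 0 0 0 0 0 0; 0 0 0 0 0 0 0; 0 0 0 0 0 0 0; 0 0 0 0 0 0 0; 0 0 0 0 0 0 0; 0 0 0 0 0 0 0; 0 0 0 0 0 0 0")

```text
clock: 22.22
eef_pos: [0.4438, -0.1341, 0.3233]
tool_rot: [-0.082, 0.997, -0.0, 0.0]
ft_force: [0.2, -0.5, -0.1]
grip_width: 0.0429
grasp_force: 0.0
```

Request:
step_arm(targets="0 0 0 0 0 0 0; 0 0 0 0 0 0 0; 0 0 0 0 0 0 0; 0 0 0 0 0 0 0; 0 0 0 0 0 0 0; 0 0 0 0 0 0 0; 0 0 0 0 0 0 0; 0 0 0 0 0 0 0; 0 0 0 0 0 0 0; 0 0 0 0 0 0 0")

```text
clock: 23.05
eef_pos: [0.4438, -0.134, 0.3233]
tool_rot: [-0.082, 0.997, -0.0, 0.0]
ft_force: [0.3, 0.0, -0.5]
grip_width: 0.0427
grasp_force: 0.0
```

Request:
step_arm(targets="0 0 0 0 0 0 0; 0 0 0 0 0 0 0; 0 0 0 0 0 0 0; 0 0 0 0 0 0 0; 0 0 0 0 0 0 0; 0 0 0 0 0 0 0; 0 0 0 0 0 0 0; 0 0 0 0 0 0 0; 0 0 0 0 0 0 0; 0 0 0 0 0 0 0")

```text
clock: 23.88
eef_pos: [0.4438, -0.134, 0.3233]
tool_rot: [-0.082, 0.997, -0.0, 0.0]
ft_force: [0.6, 0.2, -0.7]
grip_width: 0.0425
grasp_force: 0.0
```

```bash
python3 - <<'E'
from h import *
f=[bot.camera("scene").astype(float) for _ in range(7)]
print([int((np.abs(f[0]-b).max(2)[155:235,200:310]>35).sum()) for b in f[1:]])
e=np.load("end.npy"); print(int((np.abs(e-f[0]).max(2)[168:178,291:305]>35).sum()))
E
```

```text
[0, 0, 0, 0, 2, 2]
0
```

It has settled and the arm ball has not moved. I'm handing in.

```bash
python3 -c "
from h import *
print(bot.job_done())"
```

```text
the job is handed in; nothing more can be done
None
```

Handed in at about 24 s, verdict not shown: the arm is at its stop with the S-hook and taller tag hanging still on it, the short tag and other things unmoved in the camera check, but I viewed 11 pictures, one over your limit of 10.

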